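Clamp the seed tray against the wind

TASK

Slide the white seed tray along its rack until it sits fully home against the wooden end stop, then turn the butterfly knob clockwise until its cam grips the tray snugly against the rail, and let go. Work gently: feel for the end stop and for the tightening (firm, about 15 newtons on the tray) instead of forcing either one, do not bump the rack or the thin panel beside the wings, and leave the other things on the sill alone.

Things in the scene. Friction and masses are not known exactly. Their poses are not given: they have to be found in the camera images.
- rack: Fixed wooden board 215 x 310 x 8 mm on the sill. Origin on the sill below the tray's centre when home; in its frame the board spans x -107..107, y -118..192, top z 8 mm. The tray slides on it in -y, between the knob's cam on its -x side and a low rail with a rubber face on its +x side (220 mm long, top z 44). The face is at x 72..78 mm: the tray has 4 to 10 mm sideways play while the knob is open.
- stop_face (a point): Middle of the wooden end stop's face that meets the tray, at x 15, y -100, z 25 mm of the rack's frame; the stop is 100 mm wide, top z 42. Site axes as the rack's.
- panel_mid (a point): Middle of the top edge of the thin upright aluminium panel beside the knob: x -99, y 0, z 102 mm of the rack's frame. Panel 4 mm thick, 130 mm long along y. Do not bump it.
- tray_center (a point): Centre (half-way up) of the loose white plastic seed tray, 120 (x) x 200 (y) x 45 mm high, about 0.3 kg, open top, eight cells, 3 mm walls; underside z 8, top z 53 mm. At the start it stands 30 to 80 mm short of home, towards the rack's +y; push its free +y end wall. Home: its -y end wall meets the end stop, its centre at y 0 of the rack.
- knob_grip (a point): Centre of the dark steel butterfly wings, on the upright turning axis: x -61, y 0, z 83 mm of the rack's frame. The wings form one flat upright key along the point's x axis, 60 mm long, 10 thick, 26 high (z 70..96). The panel's face is 36 mm from the axis, so a finger has little room between wings and panel: open the fingers only a little. Clear below the wings down to z 53.
- knob (a joint): Turn of the butterfly knob, rad: 0 fully open with the wings along the rack's x (square to the panel), growing clockwise seen from above, 2.7 at most. Starts at 0 to 0.4, stays where it is left, turns against an even drag of about 0.08 N m until the cam meets the tray.
- cam_mid (a point): Centre of the steel eccentric disc (cam) fixed under the knob, radius 16 mm, z 15..39 mm; 7 mm off the knob's axis along the wings, turning with them. Turning clockwise it meets the tray between 1.0 and 2.1 rad, depending on the rail; then force and torque climb steeply (10 to 15 N per tenth of a radian; about 0.13 N m on the knob per 10 N). Friction keeps it tight when let go.
- jar_center (a point): Centre of the capped empty glass jar, 66 mm across, 100 high; stands or lies loose near the rack and is not part of the job: leave it alone.
- mister_center (a point): Point 70 mm up the axis of the chrome misting bottle, 70 mm across, 160 high; stands or lies loose near the rack and is not part of the job: leave it alone.
- pot_center (a point): Centre of the terracotta pot, 90 mm across, 85 high, on a ceramic saucer; stands or lies loose near the rack and is not part of the job: leave it alone.
- scoop_center (a point): Middle of the wooden scoop, 180 mm long, lying; stands or lies loose near the rack and is not part of the job: leave it alone.
- smallpot_center (a point): Centre of the small terracotta pot, 56 mm across, 50 high; stands or lies loose near the rack and is not part of the job: leave it alone.
- dibber_center (a point): Middle of the dibber, 170 mm long, lying; stands or lies loose near the rack and is not part of the job: leave it alone.
Not all that is in view belongs to the job. Of the things shaped like the part that bears tray_center, the white one is meant.

How it is judged:
By the outcome, as a careful person would: the job done as asked, in the order asked, and still so for the second after the job is handed in, with the robot touching nothing.
It also fails if it takes over 72 s, if anything falls off the work surface, if the arm or the gripper's body presses on something with over 40 N, if the wrist force passes 120 N, or if a joint passes its speed limit or range.

ROBOT

A 6-joint arm with a two-finger parallel gripper is mounted at the origin on the work surface. World frame = base frame: x ahead of the robot, y to its left, z up, the work surface at z = 0. Lengths are in m, angles in rad, forces in N, time in s.
With the tool pointing down it reaches from about 0.275 to 0.875 m from the base axis. Payload 12.5 kg.
Tool frame: the origin (TCP) lies midway between the tips of the shut fingers; the grasp point (between the pads) lies ctrl.grasp_offset behind it (ctrl.grasp_offset is the distance from the TCP to the grasp point, in m); z points along the fingers, y is the line along which they close (so a half turn about z gives the same grasp; the last joint's range is limited). The gripper opens to 85 mm and grips with 20 to 120 N. Pads are 22 mm wide; open, the fingers measure 114 mm over their backs; the gripper's body (76 mm by 85 mm) begins 54 mm behind the grasp point. The pads swing forward as they close: fully open they stand 13 mm farther back than shut.
Start: joints at [-1.299, 0.351, 1.652, -0, 1.139, -0.085], TCP at [0.192, -0.515, 0.231] pointing down, gripper open.
Joint ranges: [-2.75, 2.75], [-0.79, 2.1], [0.01, 2.65], [-1.57, 4.71], [0.07, 3.14], [-2.87, 2.87]. Speed limits (rad/s): [2.22, 2.22, 2.79, 3.14, 3.14, 3.14].

INTERFACE

Orientations are given as a unit quaternion [w, x, y, z].
In Python, from cell import readout, imaging, job, ctrl gives the robot as it stands.
- The arm moves only by the tool play_rows, never from a script. Its argument "moves" is a list that holds one entry, the list of rows, each a list of 4 numbers: the shift along the tool's x, y, z as a fraction of full scale, then the turn about the tool's z as a fraction of full scale. A call has 1 to 20 rows; each row shifts and turns the commanded pose from where the row before left it, along the tool's axes as they then stand; what a row does not reach is not made up. Full scale, the value 1, is 0.12 m for a shift and 60 degrees for a turn. A row lasts 1/8 s, in which the tool goes at most 62.5 mm and 10.7 degrees, less where a joint would pass 70% of its speed; a pose out of reach is approached as far as the arm can. A call with a number of a shift or a turn outside -1 to 1 is refused whole. A call with a gripper value outside its range is refused whole. "claw" is the gripper's target within -1 to 1 (shut at 1, half-way at 0, fully open at -1), set as the call begins (left out, the last holds). The fingers move at their own pace and stop on an object; the grip force is fixed at half the most. Time passes only in rows, so rows that do not move let the fingers close. It gives the time, the measured TCP pose, the force, the opening and the grip force at its end, in the units of the state.
- readout.state(): the state, without advancing time (a new reading comes with each control period).
- imaging.camera(name): name is "side" or "top" or "wrist"; returns the picture (400x640x3 uint8, red, green, blue); there is no depth.
- imaging.camera_info(name): a dict with "camera_matrix" (3x3 intrinsics, pixels), "world_to_cam" (4x4, takes a point from world to camera coordinates); the wrist camera has in their place "hand_eye" (4x4, takes a point from camera to tool coordinates, whose origin is the TCP and whose axes are the flange's). Camera axes: x right, y down, z forward; pixel columns grow to the right and rows downward; lengths in m; the calibration is good to about 2 mm. A picture is of the moment at which its call begins: read the wrist's pose just before it. camera_info takes no time and is no camera call.
- job.sign_off(): hands the job in; it is judged then, once.
The state is a dict: "time_s": time; "joint_positions": joint angles; "dq": joint speeds; "tau": joint torques, N m; "eef_pos": TCP position; "ee_rot": TCP orientation; "force": force on the tool from outside, world axes, zero at the start; "moment": the same for the moment, N m; "opening": finger opening in m; "finger_force": force on a finger pad.
Only numpy, scipy, OpenCV 4.12 (cv2) and the standard library are available. Lean on these libraries where they do the work, as an engineer would, in place of code of your own. Each camera call takes 0.05 s, during which the arm holds its last target. There are 200 camera calls.

## Working session

There is one attempt and no reset: what is moved stays moved. The work goes in short steps, Python scripts to look and compute and a tool call to move; the robot and the scene stay as the last step left them, time stands still between calls to the robot, and variables do not carry over. Pictures are saved under pics/ and viewed, at most 10 in all, crops included, and the job is handed in when it is done.

Besides the shell and the picture viewer there is one more tool, called after "Request:" as a command line: name --argument value ..., lists and objects as JSON in quotes. play_rows: Moves the arm, as the interface text tells. Its arguments: {"type":"object","properties":{"moves":{"type":"array","items":{"type":"array","items":{"type":"array","items":{"type":"number"}}}},"claw":{"type":"number"}},"required":["moves"]}

```bash
ls; mkdir -p pics; python3 - <<'E'
from cell import readout, imaging, job, ctrl
import cv2
s=readout.state();print(s); print(ctrl.grasp_offset)
for n in("top","side"):
    im=imaging.camera(n);cv2.imwrite(f"pics/{n}0.png",im[:,:,::-1]);i=imaging.camera_info(n);print(n,i)
print(imaging.camera_info("wrist"))
E
```

```text
pics
{'time_s': 0.0, 'joint_positions': array([-1.29856757e+00,  3.51223220e-01,  1.65242715e+00, -1.32172283e-05,
        1.13914965e+00, -8.45845302e-02]), 'dq': array([-0.00041332,  0.00106008, -0.00263041, -0.00080595, -0.00062033,
        0.00010741]), 'tau': array([ 1.45633630e-04, -5.06100333e+01, -2.91402590e+01, -5.99038822e-05,
        4.53242115e-03, -2.60559028e-05]), 'eef_pos': array([ 0.19204531, -0.5150136 ,  0.2307644 ]), 'ee_rot': array([-6.00463814e-04,  9.84127031e-01,  1.77464424e-01, -6.25299681e-05]), 'force': array([-0.44888334,  1.1026383 , -0.30884529]), 'moment': array([ 0.00323456,  0.04632334, -0.02295972]), 'finger_force': 0.0, 'opening': 0.08527739347017961}
0.0187
top {'camera_matrix': array([[504.34194687,   0.        , 311.15462913],
       [  0.        , 504.34194687, 192.29011937],
       [  0.        ,   0.        ,   1.        ]]), 'world_to_cam': array([[-0.01900835, -0.99964344, -0.01875318, -0.0118703 ],
       [-0.9975651 ,  0.02022097, -0.06674572,  0.54908053],
       [ 0.06710113,  0.01743879, -0.99759377,  1.41834895],
       [ 0.        ,
[... 309 characters left out ...]
26567848, -0.73573966, -0.62297841,  0.16053261],
       [ 0.22008809,  0.5828494 , -0.78220702,  0.98924674],
       [ 0.        ,  0.        ,  0.        ,  1.        ]])}
{'camera_matrix': array([[319.35857169,   0.        , 320.40274668],
       [  0.        , 319.35857169, 197.43225859],
       [  0.        ,   0.        ,   1.        ]]), 'hand_eye': array([[ 4.05290026e-04, -9.60432922e-01, -2.78511108e-01,
         6.95974760e-02],
       [ 9.99999916e-01,  4.07126194e-04,  5.12460379e-05,
         3.84291953e-04],
       [ 6.41707855e-05, -2.78511105e-01,  9.60433007e-01,
        -1.43097887e-01],
       [ 0.00000000e+00,  0.00000000e+00,  0.00000000e+00,
         1.00000000e+00]])}
```

View pics/top0.png

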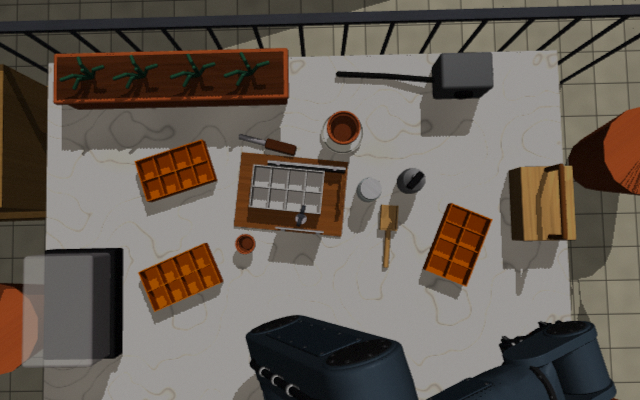

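View pics/side0.png

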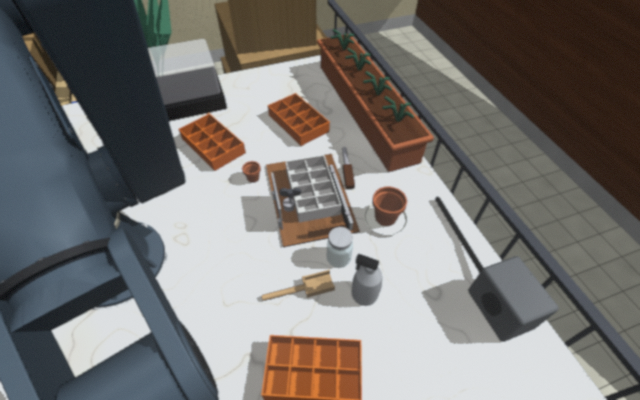

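The top view shows the white tray at (287,189) on the wooden rack (235–348, 153–237). The knob is at about (301,215), the panel edge at (299,231), the rail at (306,166) and the end stop at about (338,200). The look-alike trays at (176,171), (181,277) and (457,245) are all orange, so (287,189) is the one meant. I'll confirm that in an enlarged crop.

```bash
cat > h.py <<'E'
from cell import readout, imaging, job, ctrl
import cv2, numpy as np
from scipy.spatial.transform import Rotation as R
def cam(n,s=None):
    i=imaging.camera_info(n);K=i["camera_matrix"]
    if n=="wrist":
        s=s or readout.state();T=np.eye(4);q=s["ee_rot"];T[:3,:3]=R.from_quat(np.r_[q[1:],q[0]]).as_matrix();T[:3,3]=s["eef_pos"]
        return K,T@i["hand_eye"]
    return K,np.linalg.inv(i["world_to_cam"])
def ray(c,px,z):
    K,C=c;px=np.atleast_2d(px).astype(float)
    d=(np.c_[px,np.ones(len(px))]@np.linalg.inv(K).T)@C[:3,:3].T
    return C[:3,3]+d*((z-C[2,3])/d[:,2])[:,None]
def proj(c,P):
    K,C=c;P=np.atleast_2d(P);p=(P-C[:3,3])@C[:3,:3]@K.T
    return p[:,:2]/p[:,2:]
E
python3 - <<'E'
from h import *
im=cv2.imread("pics/top0.png");c=cam("top")
cv2.imwrite("pics/crop0.png",cv2.resize(im[145:245,225:355],None,fx=6,fy=6,interpolation=cv2.INTER_CUBIC)[:600])
hsv=cv2.cvtColor(im,cv2.COLOR_BGR2HSV)
sub=np.zeros(im.shape[:2],np.uint8);sub[148:242,228:355]=255
wood=cv2.inRange(hsv,(5,90,20),(20,255,200))&sub
cs=max(cv2.findContours(cv2.morphologyEx(wood,cv2.MORPH_CLOSE,np.ones((3,3))),0,2)[0],key=cv2.contourArea)
r=cv2.minAreaRect(cs);print(r);b=cv2.boxPoints(r);print(b,ray(c,b,.008))
E
```

```text
((291.08905029296875, 189.5329132080078), (107.75547790527344, 83.43294525146484), 5.545317649841309)
[[233.43227 225.84778]
 [241.49464 142.8053 ]
 [348.74585 153.21805]
 [340.68347 236.26053]] [[ 0.45762504  0.20197484  0.008     ]
 [ 0.69708586  0.17647867  0.008     ]
 [ 0.65998148 -0.13286305  0.008     ]
 [ 0.42219472 -0.10421099  0.008     ]]
```

View pics/crop0.png

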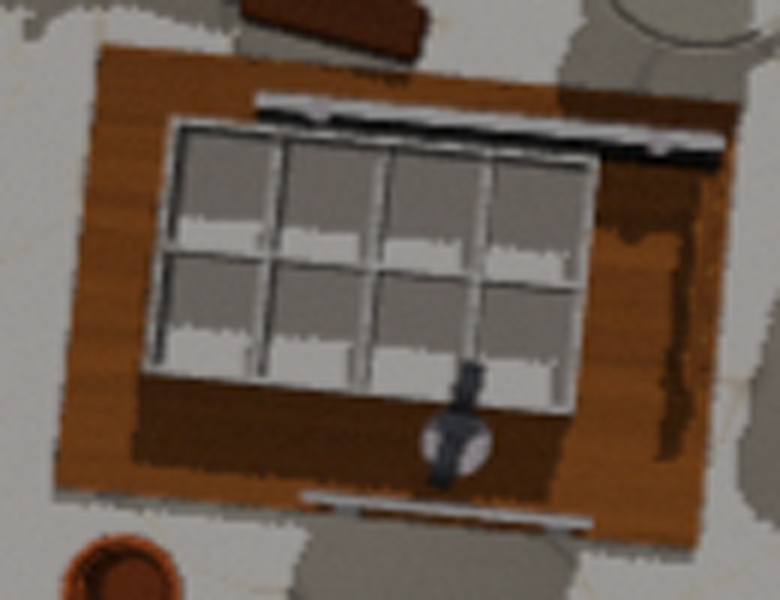

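The crop confirms it: the white tray's top corners are at crop (172,118), (598,155), (573,410) and (145,373). The wings run (472,362)–(438,488), the panel top (303,492)–(592,525), and the board corners are (100,45), (740,102), (693,555) and (55,487).

```bash
python3 - <<'E'
from h import *
c=cam("top")
f=lambda a:(np.array(a,float)+.5)/6-.5+[225,145]
B=ray(c,f([(100,45),(740,102),(693,555),(55,487)]),.008)[:,:2]
Pn=ray(c,f([(303,494),(592,524)]),.102)[:,:2]
M=np.array([(107,192),(107,-118),(-107,-118),(-107,192),(-99,65),(-99,-65)])/1e3
W=np.r_[B,Pn]
mc,wc=M.mean(0),W.mean(0);U,S,Vt=np.linalg.svd((M-mc).T@(W-wc));Rm=(U@Vt).T
t=wc-Rm@mc;print("origin",t,"yaw",np.arctan2(Rm[1,0],Rm[0,0]),"res mm",((M@Rm.T+t)-W)*1e3)
inv=lambda P:(P[:,:2]-t)@Rm*1e3
T=inv(ray(c,f([(172,118),(598,155),(573,410),(145,373)]),.053));print("tray rack",T,T.mean(0))
k=inv(ray(c,f([(472,362),(438,488)]),.096));print("wings",k,k.mean(0))
E
```

```text
origin [ 0.54198444 -0.00069341] yaw -0.11666081589387789 res mm [[ 0.57162323  0.09481796]
 [-1.27525267 -0.44575037]
 [ 2.08542595 -2.9872578 ]
 [ 0.1727061   1.39625966]
 [-1.08279846  1.31442269]
 [-0.47170414  0.62750786]]
tray rack [[ 69.62635026 146.92718546]
 [ 71.31324847 -52.26458269]
 [-47.61090466 -52.11149109]
 [-49.79064453 146.9130161 ]] [10.88451239 47.36603195]
wings [[-31.69808434  -5.13011906]
 [-89.27495406   4.45546429]] [-60.4865192   -0.33732739]
```

Request:
play_rows --claw 0 --moves '[[[0, 0, 0, -0.15], [0, 0, 0, -0.15], [0, 0, 0, -0.15], [0, 0, 0, -0.15], [0, 0, 0, -0.15], [0, 0, 0, -0.15], [0, 0, 0, -0.15], [0.2, 0.1, 0, 0], [0.3, 0.15, 0, 0], [0.3, 0.15, 0, 0], [0.3, 0.15, 0, 0], [0.3, 0.15, 0, 0], [0.3, 0.15, 0, 0], [0.3, 0.15, 0, 0], [0.3, 0.15, 0, 0], [0.3, 0.15, 0, 0], [0.3, 0.15, 0, 0]]]'

```text
time_s: 2.22
eef_pos: [0.4052, -0.1882, 0.2312]
ee_rot: [-0.0, 0.746, 0.665, -0.0]
force: [0.1, -0.6, 0.8]
opening: 0.0425
finger_force: 0.0
```

```bash
cat >> h.py <<'E'
O=np.array([.5420,-.0007]);YAW=-.1167
def rk(W): c,s=np.cos(YAW),np.sin(YAW);return (np.atleast_2d(W)[:,:2]-O)@np.array([[c,-s],[s,c]])*1e3
def tow(x,y): c,s=np.cos(YAW),np.sin(YAW);return O+np.array([[c,-s],[s,c]])@np.array([x,y])/1e3
def tyaw(s): q=s["ee_rot"];return R.from_quat(np.r_[q[1:],q[0]]).as_matrix()
def goto(x,y,z,wingdeg=None):
    s=readout.state();M=tyaw(s);a=np.degrees(np.arctan2(M[1,0],M[0,0]))
    d=M.T@(np.r_[tow(x,y),z]-s["eef_pos"])
    print("t",s["time_s"],"rack",rk(s["eef_pos"]),"z",s["eef_pos"][2],"toolx yaw",a,"rackrel",a-np.degrees(YAW),"F",s["force"],"M",s["moment"],"op",s["opening"],"q6",s["joint_positions"][5])
    print("shift fractions",d/.12)
E
python3 -c "
from h import *
goto(11,180,.231)"
```

```text
t 2.225 rack [[-114.0310306  -202.19323884]] z 0.23118433560527266 toolx yaw 83.4412438581036 rackrel 90.12766132728031 F [ 0.14358649 -0.63029989  0.81395722] M [-0.01504804 -0.00224769 -0.00247974] op 0.04252384762729721 q6 -0.42467029426648645
shift fractions [3.18261408e+00 1.04901946e+00 1.57202757e-03]
```

Request:
play_rows --moves '[[[0.3, 0.1, 0, 0], [0.3, 0.1, 0, 0], [0.3, 0.1, 0, 0], [0.3, 0.1, 0, 0], [0.3, 0.1, 0, 0], [0.3, 0.1, 0, 0], [0.3, 0.1, 0, 0], [0.3, 0.1, 0, 0], [0.3, 0.1, 0, 0], [0.3, 0.1, 0, 0], [0.18, 0.05, 0, 0], [0, 0, 0, 0]]]'

```text
time_s: 3.72
eef_pos: [0.5734, 0.1762, 0.2306]
ee_rot: [-0.0, 0.746, 0.666, -0.0]
force: [-0.3, 0.2, 0.3]
opening: 0.0427
finger_force: 0.0
```

```bash
python3 -c "
from h import *
goto(11,180,.028)
cv2.imwrite('pics/w1.png',imaging.camera('wrist')[:,:,::-1])"
```

```text
t 3.725 rack [[ 10.58237659 179.363517  ]] z 0.2306395345759772 toolx yaw 83.5367146253742 rackrel 90.2231320945509 F [-0.26963117  0.23825175  0.28693747] M [-0.02765226  0.00323406 -0.03796571] op 0.04268876787977356 q6 0.33329809576725783
shift fractions [0.00568227 0.00501819 1.68865769]
```

View pics/w1.png

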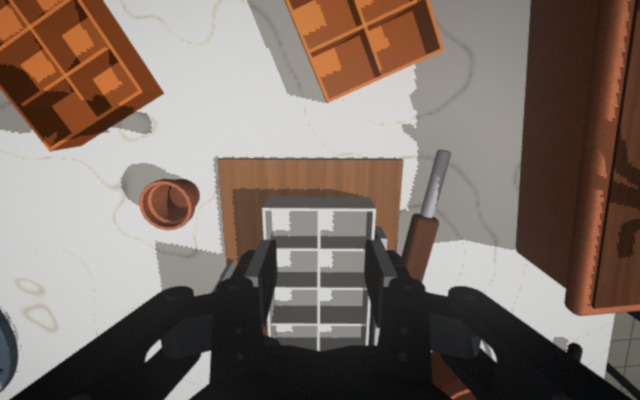

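The wrist view shows the tray's free wall top edge at row 209 (columns 264–376) and the board's +y edge at row 158 (columns 218–403). The space behind the tray is clear. I'll check these numbers before descending.

```bash
python3 -c "
from h import *
c=cam('wrist');print(rk(ray(c,[(264,209),(376,209)],.053)),rk(ray(c,[(218,158),(403,158)],.008)))"
```

```text
[[-50.0119212  142.23131922]
 [ 68.3907393  142.6807879 ]] [[-108.5190117   188.96690455]
 [ 104.51139049  189.74808045]]
```

Request:
play_rows --moves '[[[0, 0, 0.2, 0], [0, 0, 0.25, 0], [0, 0, 0.25, 0], [0, 0, 0.25, 0], [0, 0, 0.25, 0], [0, 0, 0.2, 0], [0, 0, 0.15, 0], [0, 0, 0.1, 0], [0, 0, 0, 0], [0, 0, 0, 0]]]'

```text
time_s: 5.03
eef_pos: [0.5739, 0.1753, 0.0341]
ee_rot: [0.0, 0.746, 0.666, 0.001]
force: [0.5, 0.6, 0.7]
opening: 0.0427
finger_force: 0.0
```

Request:
play_rows --moves '[[[0, 0, 0.06, 0], [-0.06, 0, 0, 0], [-0.06, 0, 0, 0], [-0.05, 0, 0, 0], [-0.03, 0, 0, 0], [-0.02, 0, 0, 0], [-0.02, 0, 0, 0], [-0.02, 0, 0, 0], [-0.02, 0, 0, 0], [-0.02, 0, 0, 0], [-0.02, 0, 0, 0], [-0.02, 0, 0, 0], [-0.02, 0, 0, 0], [-0.02, 0, 0, 0], [-0.02, 0, 0, 0], [-0.02, 0, 0, 0]]]'

```text
time_s: 7.02
eef_pos: [0.5677, 0.125, 0.0261]
ee_rot: [-0.0, 0.746, 0.666, -0.0]
force: [1.0, 3.5, 2.3]
opening: 0.0426
finger_force: 1.6
```

```bash
python3 -c "
from h import *
goto(11,111,.028)"
```

```text
t 7.025 rack [[ 10.87414161 127.80581203]] z 0.026094183407595693 toolx yaw 83.44198954497139 rackrel 90.1284070141481 F [1.04149894 3.48939256 2.26374473] M [ 0.49546071 -0.03213866 -0.00120556] op 0.04263858225729185 q6 0.2510706538672449
shift fractions [-0.14005071  0.00073423 -0.01587938]
```

Request:
play_rows --moves '[[[-0.02, 0, 0, 0], [-0.02, 0, 0, 0], [-0.02, 0, 0, 0], [-0.02, 0, 0, 0], [-0.015, 0, 0, 0], [-0.01, 0, 0, 0], [0, 0, 0, 0]]]'

```text
time_s: 7.9
eef_pos: [0.5662, 0.1124, 0.026]
ee_rot: [-0.0, 0.746, 0.665, -0.0]
force: [0.0, 0.2, 0.4]
opening: 0.0428
finger_force: 0.6
```

```bash
python3 -c "
from h import *
goto(11,111,.028)"
```

```text
t 7.9 rack [[ 10.81884502 115.13541509]] z 0.025955662699625428 toolx yaw 83.43865900701181 rackrel 90.12507647618851 F [0.01149954 0.24831417 0.39060404] M [ 0.17634962 -0.06873489 -0.00272062] op 0.04282171284162929 q6 0.2301409958497887
shift fractions [-0.03446972  0.00142896 -0.01702707]
```

Roughly 4 mm to go, so I'll continue in 0.6 mm steps and read the force in between.

Request:
play_rows --moves '[[[-0.006, 0, 0, 0], [-0.006, 0, 0, 0], [-0.006, 0, 0, 0], [-0.005, 0, 0, 0]]]'

```text
time_s: 8.4
eef_pos: [0.5659, 0.1098, 0.026]
ee_rot: [-0.0, 0.746, 0.666, -0.0]
force: [0.2, 1.5, -0.2]
opening: 0.0425
finger_force: 0.9
```

Request:
play_rows --moves '[[[-0.005, 0, 0, 0], [-0.005, 0, 0, 0]]]'

```text
time_s: 8.65
eef_pos: [0.5657, 0.1086, 0.026]
ee_rot: [-0.0, 0.746, 0.666, -0.0]
force: [0.5, 1.3, -0.2]
opening: 0.0426
finger_force: 0.7
```

Request:
play_rows --moves '[[[-0.005, 0, 0, 0]]]'

```text
time_s: 8.78
eef_pos: [0.5657, 0.108, 0.026]
ee_rot: [-0.0, 0.746, 0.666, -0.0]
force: [0.1, 1.7, -0.5]
opening: 0.0427
finger_force: 0.6
```

Request:
play_rows --moves '[[[-0.005, 0, 0, 0], [-0.005, 0, 0, 0]]]'

```text
time_s: 9.02
eef_pos: [0.5656, 0.1069, 0.026]
ee_rot: [-0.0, 0.746, 0.666, -0.0]
force: [0.1, 2.2, -1.1]
opening: 0.0424
finger_force: 0.7
```

Request:
play_rows --moves '[[[-0.005, 0, 0, 0]]]'

```text
time_s: 9.15
eef_pos: [0.5655, 0.1063, 0.0261]
ee_rot: [-0.0, 0.746, 0.666, 0.0]
force: [0.3, 1.2, -1.2]
opening: 0.0428
finger_force: 0.6
```

Request:
play_rows --moves '[[[-0.005, 0, 0, 0]]]'

```text
time_s: 9.28
eef_pos: [0.5657, 0.106, 0.0262]
ee_rot: [0.0, 0.746, 0.665, 0.0]
force: [2.1, 6.8, -1.1]
opening: 0.0428
finger_force: 3.2
```

Request:
play_rows --moves '[[[-0.005, 0, 0, 0]]]'

```text
time_s: 9.4
eef_pos: [0.5659, 0.1059, 0.0263]
ee_rot: [-0.0, 0.747, 0.665, 0.001]
force: [2.0, 10.6, -1.3]
opening: 0.0425
finger_force: 5.4
```

The force jumped from 1–2 N to 10 N, so the tray is at the end stop. I'll back off and rise.

Request:
play_rows --moves '[[[0.02, 0, 0, 0], [0.08, 0, 0, 0], [0.1, 0, 0, 0], [0, 0, -0.2, 0], [0, 0, -0.3, 0], [0, 0, -0.3, 0], [0, 0, -0.3, 0], [0, 0, -0.3, 0], [0, 0, 0, -0.15], [0, 0, 0, -0.15], [0, 0, 0, -0.15], [0, 0, 0, -0.15], [0, 0, 0, -0.15], [0, 0, 0, -0.15], [0, 0, 0, -0.15], [0, 0, 0, -0.15], [0, 0, 0, -0.14], [0, 0, 0, 0]]]'

```text
time_s: 11.65
eef_pos: [0.5681, 0.1295, 0.1941]
ee_rot: [-0.0, 0.141, 0.99, -0.0]
force: [0.4, 0.1, -0.4]
opening: 0.0426
finger_force: 0.0
```

```bash
python3 -c "
from h import *
goto(-61,0,.18)
im=imaging.camera('top')[:,:,::-1].copy();cv2.imwrite('pics/top2.png',cv2.resize(im[145:245,225:355],None,fx=6,fy=6,interpolation=cv2.INTER_CUBIC))
"
```

```text
t 11.65 rack [[ 10.77715537 132.38572645]] z 0.19412024024772537 toolx yaw 163.81043328889126 rackrel 170.49685075806798 F [ 0.4495004   0.12616093 -0.40012954] M [-0.03355739  0.00861772 -0.00965911] op 0.04260454018224059 q6 -1.1439010607096491
shift fractions [ 0.4077882  -1.18682035  0.11776732]
```

View pics/top2.png

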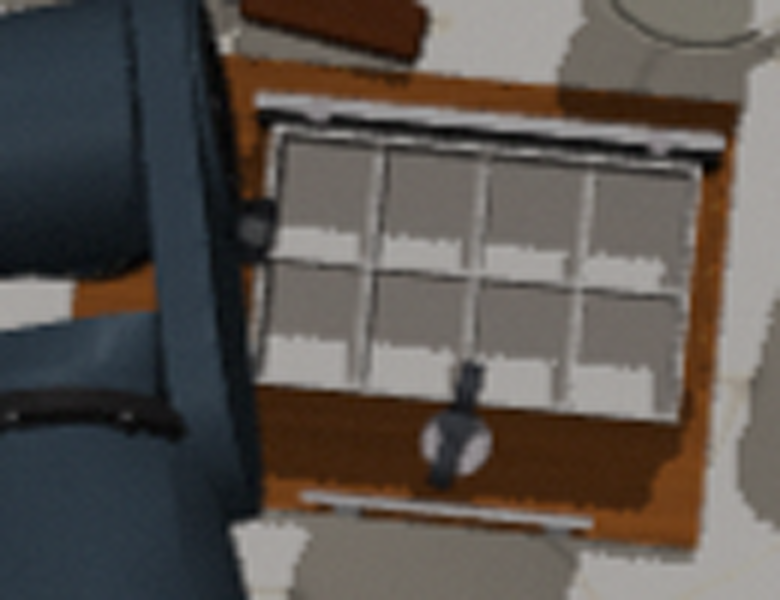

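The tray is home and square: its −y corners are at crop (700,165) and (678,420), lying along the stop. The wings are unmoved at (472,362)–(438,488). Next I move above the knob.

Request:
play_rows --claw 0.4 --moves '[[[0.06, -0.18, 0, 0], [0.08, -0.25, 0, 0], [0.08, -0.25, 0, 0], [0.08, -0.25, 0, 0], [0.08, -0.2, 0, 0], [0.028, -0.06, 0, 0], [0, 0, 0, 0]]]'

```text
time_s: 12.58
eef_pos: [0.4816, 0.0056, 0.1943]
ee_rot: [0.0, 0.141, 0.99, 0.0]
force: [0.8, 0.8, 0.2]
opening: 0.0256
finger_force: 0.0
```

```bash
python3 -c "
from h import *
goto(-61,0,.07)
im=imaging.camera('wrist')[:,:,::-1].copy();cv2.imwrite('pics/w3.png',im)
print(proj(cam('wrist'),[np.r_[tow(-61,0),.096],np.r_[tow(-61+30*np.cos(.165),-30*np.sin(.165)),.096],np.r_[tow(-61-30*np.cos(.165),30*np.sin(.165)),.096]]))
"
```

```text
t 12.575 rack [[-60.68183446  -0.77276044]] z 0.19428298870784497 toolx yaw 163.73683482005688 rackrel 170.4232522892336 F [0.8233336  0.80354837 0.16573961] M [ 0.01284489  0.01225917 -0.04939506] op 0.02557769979718903 q6 -1.3721530168378269
shift fractions [0.00411441 0.00570175 1.03569112]
[[322.07795047 198.41035214]
 [322.05875723 233.77536926]
 [322.09846662 160.60778384]]
```

View pics/w3.png

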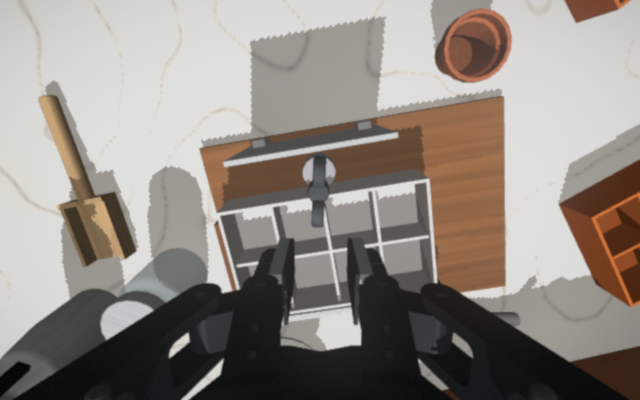

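The wings run from about (319,157) to (318,226), close to the prediction but about 5 mm off along the wing. I'll measure with a mask.

```bash
python3 -c "
from h import *
im=cv2.imread('pics/w3.png');g=im[145:240,290:350].max(2)
h=im[145:240,290:350].astype(int)
m=((g<100)).astype(np.uint8)
n,l,st,ce=cv2.connectedComponentsWithStats(m)
print(st,ce)
for r in range(0,95,3): print(145+r,' '.join('%3d'%v for v in g[r,18:42]))
"
```

```text
[[   0    0   60   95 3774]
 [   0    0   24    4   59]
 [   0    7   60   48 1499]
 [  47    7    3    2    3]
 [  51    7    1    1    1]
 [   0   26    1    1    1]
 [  22   54   13   28  250]
 [  41   89   19    6   87]
 [   0   93    4    2    7]
 [  23   93   13    2   19]] [[28.82485427 50.73582406]
 [ 8.27118644  1.01694915]
 [31.16077385 32.97865243]
 [48.          7.66666667]
 [51.          7.        ]
 [ 0.         26.        ]
 [27.728      65.72      ]
 [51.25287356 92.03448276]
 [ 1.28571429 93.57142857]
 [30.10526316 93.68421053]]
145  79  81  82  86  92  98 105 116 126 131 141 151 160 174 188 192 195 197 201 203 208 208 209 209
148 199 202 207 209 209 209 209 209 210 209 209 209 208 209 208 208 208 208 205 200 195 194 190 187
151 208 207 199 196 193 191 184 170 161 156 153 143 132 123 117 115 113 109 105 103 103 101 102 102
154 105 104 101  96  89  84  80  78  76  75  75  73  73  74  77  79  82  85  91  97 100 102 100 100
157  85  78  77  89  98  88  66  54  53  53  52  52  52  51  52  51  55  68  83  80  78  85  91  97
160 116 149 174 179 165 117  71  57  58  57  57 
[... 1951 characters left out ...]

220 152 150 143 116  97 101 108 109 108 108 107 106 103 100  98 136 204 221 205 149 127 145 152 152
223 152 150 138 106  90  93  97  96  98  98  98  97  97  96  96 124 184 217 217 181 128 132 148 150
226 152 153 149 137 111  97  94  94  95  95  95  96  95  98 104 130 167 203 220 207 156 131 145 152
229 151 152 152 151 152 152 151 152 151 152 152 151 152 151 152 152 159 186 216 216 181 128 133 148
232 152 151 152 151 152 152 151 151 152 152 152 151 152 151 152 152 153 171 204 219 208 158 126 143
235 151 151 152 152 152 152 152 151 151 151 151 151 150 151 151 151 152 157 183 216 220 197 135 122
238 144 143 141 139 137 129 123 118 112 106 105 100  97  95  95  92  91  95 130 187 218 208 154 103
```

```bash
python3 -c "
from h import *
c=cam('wrist')
for z in (.07,.083,.096): print(z,rk(ray(c,[(319.2,156.5),(317.6,227.5)],z)))
print(rk(ray(c,[(223,163),(398,134)],.102)))
t=cam('top');f=lambda a:(np.array(a,float)+.5)/6-.5+[225,145]
for z in(.083,.096):print(rk(ray(t,f([(472,362),(438,488)]),z)))
"
```

```text
0.07 [[-90.04542253   2.51344119]
 [-27.28566764  -9.51987654]]
0.083 [[-92.04945135   2.89328956]
 [-32.34207631  -8.55477642]]
0.096 [[-94.05348017   3.27313792]
 [-37.39848498  -7.58967631]]
[[-102.01671428  -67.93495187]
 [-101.69216813   62.5532136 ]]
[[-31.21670872  -4.62790566]
 [-89.34620798   5.04734036]]
[[-31.71410754  -5.12662658]
 [-89.29135282   4.45670066]]
```

Request:
play_rows --moves '[[[0, 0.02, 0.1, 0], [0, 0, 0.2, 0], [0, 0, 0.2, 0], [0, 0, 0.2, 0], [0, 0, 0.15, 0], [0, 0, 0.1, 0], [0, 0, 0.1, 0], [0, 0, 0, 0]]]'

```text
time_s: 13.62
eef_pos: [0.4818, 0.0079, 0.0674]
ee_rot: [-0.001, 0.14, 0.99, -0.0]
force: [-0.3, -0.2, -0.3]
opening: 0.0255
finger_force: 0.0
```

```bash
python3 -c "
from h import *
goto(-61.5,-2.2,.066)
im=imaging.camera('wrist')[:,:,::-1].copy();cv2.imwrite('pics/w4.png',im[130:,180:480])"
```

```text
t 13.625 rack [[-60.82655972   1.51094339]] z 0.06740275035528343 toolx yaw 163.84838941673 rackrel 170.5348068859067 F [-0.28860619 -0.21494678 -0.25153332] M [-0.00443225 -0.05913963 -0.02270384] op 0.02553998359246197 q6 -1.3691936206843147
shift fractions [ 0.00043618 -0.03142354  0.01169778]
```

View pics/w4.png

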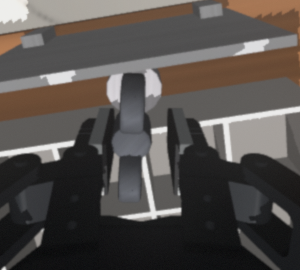

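The view is of the wings between the pads: wing column is about 132 and the pad gap about 112–168, so the wing sits to the tool's −y side. I'll shift −y by 3.6 mm and close.

Request:
play_rows --moves '[[[0, -0.015, 0, 0], [0, -0.015, 0, 0], [0, 0, 0, 0]]]'

```text
time_s: 14.05
eef_pos: [0.4812, 0.0041, 0.0684]
ee_rot: [0.0, 0.141, 0.99, 0.0]
force: [-0.5, 0.2, -0.0]
opening: 0.0255
finger_force: 0.0
```

Request:
play_rows --claw 1 --moves '[[[0, 0, 0, 0], [0, 0, 0, 0], [0, 0, 0, 0], [0, 0, 0, 0]]]'

```text
time_s: 14.55
eef_pos: [0.4812, 0.0039, 0.0684]
ee_rot: [0.0, 0.14, 0.99, -0.0]
force: [-1.2, -5.3, 5.2]
opening: 0.0089
finger_force: 58.7
```

```bash
python3 -c "
from h import *
goto(-61.5,-2.2,.066)"
```

```text
t 14.55 rack [[-60.96206771  -2.50375906]] z 0.06836818319059967 toolx yaw 163.85366725132283 rackrel 170.54008472049955 F [-1.1827708  -5.26314005  5.23762336] M [-0.75318383  0.29006674 -0.03644565] op 0.00893306862383873 q6 -1.3767015986423519
shift fractions [0.0048455  0.00176975 0.01973212]
```

Request:
play_rows --moves '[[[0, 0, 0, 0.05], [0, 0, 0, 0.08], [0, 0, 0, 0.08], [0, 0, 0, 0.08], [0, 0, 0, 0.08], [0, 0, 0, 0]]]'

```text
time_s: 15.3
eef_pos: [0.4809, 0.0034, 0.0684]
ee_rot: [0.0, 0.329, 0.944, -0.001]
force: [-3.6, -11.0, 5.8]
opening: 0.0093
finger_force: 59.0
```

```bash
python3 -c "
from h import *
goto(-61.5,-2.2,.066)"
```

```text
t 15.3 rack [[-61.16169196  -3.04420211]] z 0.0683815046435903 toolx yaw 141.59450735962244 rackrel 148.28092482879916 F [ -3.60144133 -10.95424402   5.79012634] M [-1.68757624  0.53004754 -0.06440797] op 0.009346262203692392 q6 -0.9880074986457739
shift fractions [0.00610721 0.00452655 0.0198371 ]
```

Request:
play_rows --moves '[[[-0.003, -0.008, 0, 0], [0, 0, 0, 0]]]'

```text
time_s: 15.55
eef_pos: [0.4809, 0.0033, 0.0684]
ee_rot: [0.0, 0.329, 0.944, 0.0]
force: [-2.6, -1.5, 6.8]
opening: 0.0087
finger_force: 59.1
```

```bash
python3 -c "
from h import *
goto(-61.5,-2.2,.066)"
```

```text
t 15.55 rack [[-61.17756815  -3.1859847 ]] z 0.06835776746673479 toolx yaw 141.6334449116878 rackrel 148.31986238086452 F [-2.64293305 -1.49719851  6.82806956] M [-0.27672966  0.24948239 -0.10858077] op 0.008729113370253875 q6 -0.9912683821454209
shift fractions [0.00660649 0.00557766 0.01964743]
```

Request:
play_rows --moves '[[[0, 0, 0, 0.06], [0, 0, 0, 0.06], [0, 0, 0, 0.06], [0, 0, 0, 0.06], [0, 0, 0, 0.06]]]'

```text
time_s: 16.18
eef_pos: [0.4805, 0.003, 0.0684]
ee_rot: [-0.0, 0.473, 0.881, -0.0]
force: [-4.3, -5.9, 8.1]
opening: 0.0085
finger_force: 59.5
```

```bash
python3 -c "
from h import *
goto(-61.5,-2.2,.066)"
```

```text
t 16.175 rack [[-61.49295631  -3.52533109]] z 0.06836159459253037 toolx yaw 123.55505049575592 rackrel 130.24146796493264 F [-4.32430212 -5.86098645  8.07200664] M [-0.88186496  0.58453774  0.06836117] op 0.008497308427228928 q6 -0.6751889378621817
shift fractions [0.00847332 0.00710632 0.01967197]
```

Request:
play_rows --moves '[[[-0.002, -0.004, -0.004, 0.04], [0, 0, 0, 0.04], [0, 0, 0, 0.04], [0, 0, 0, 0.04]]]'

```text
time_s: 16.68
eef_pos: [0.4802, 0.0028, 0.0684]
ee_rot: [-0.0, 0.545, 0.839, -0.0]
force: [-1.3, -3.1, 0.7]
opening: 0.0094
finger_force: 59.3
```

```bash
python3 -c "
from h import *
goto(-61.5,-2.2,.066)"
```

```text
t 16.675 rack [[-61.80186288  -3.74631263]] z 0.06841524546073315 toolx yaw 113.99302465763431 rackrel 120.67944212681101 F [-1.33684641 -3.133192    0.69770624] M [-0.45091666  0.21743315  0.11309921] op 0.009408585916128174 q6 -0.509444666299024
shift fractions [0.00979735 0.00875353 0.02012115]
```

Request:
play_rows --moves '[[[0, 0, 0, 0.04], [0, 0, 0, 0.04]]]'

```text
time_s: 16.92
eef_pos: [0.4801, 0.0027, 0.0684]
ee_rot: [-0.0, 0.579, 0.815, -0.0]
force: [-2.8, -3.6, 2.0]
opening: 0.0088
finger_force: 59.4
```

```bash
python3 -c "
from h import *
goto(-61.5,-2.2,.066)"
```

```text
t 16.925 rack [[-61.91809677  -3.81935275]] z 0.06841177254957252 toolx yaw 109.19414902470342 rackrel 115.88056649388012 F [-2.78656379 -3.55050244  2.02651335] M [-0.54098855  0.31057317  0.099662  ] op 0.008835739884430668 q6 -0.42564776005061705
shift fractions [0.01061994 0.00904608 0.02008887]
```

Request:
play_rows --moves '[[[0, 0, 0, 0.04], [0, 0, 0, 0.04], [0, 0, 0, 0.04]]]'

```text
time_s: 17.3
eef_pos: [0.4799, 0.0027, 0.0684]
ee_rot: [-0.0, 0.629, 0.777, -0.001]
force: [-4.4, -4.7, 3.2]
opening: 0.009
finger_force: 59.6
```

```bash
cat > m.py <<'E'
from h import *
s=readout.state();M=tyaw(s);a=np.degrees(np.arctan2(M[1,0],M[0,0]))
print("t %.2f turned %.1f"%(s["time_s"],163.85-a),"F",s["force"].round(1),"M",s["moment"].round(3),s["eef_pos"].round(4))
E
python3 m.py
```

```text
t 17.30 turned 61.9 F [-4.4 -4.7  3.2] M [-0.628  0.453  0.151] [0.4799 0.0027 0.0684]
```

Request:
play_rows --moves '[[[0, 0, 0, 0.04], [0, 0, 0, 0.04]]]'

```text
time_s: 17.55
eef_pos: [0.4797, 0.0027, 0.0684]
ee_rot: [-0.001, 0.661, 0.75, -0.001]
force: [-5.2, -3.9, 3.8]
opening: 0.009
finger_force: 59.8
```

```bash
python3 m.py
```

```text
t 17.55 turned 66.6 F [-5.2 -3.9  3.8] M [-0.587  0.609  0.325] [0.4797 0.0027 0.0684]
```

Request:
play_rows --moves '[[[0, 0, 0, 0]]]'

```text
time_s: 17.68
eef_pos: [0.4797, 0.0027, 0.0684]
ee_rot: [-0.001, 0.661, 0.75, -0.001]
force: [-4.8, -3.9, 2.7]
opening: 0.0094
finger_force: 59.7
```

```bash
python3 m.py
```

```text
t 17.68 turned 66.6 F [-4.8 -3.9  2.7] M [-0.65   0.613  0.08 ] [0.4797 0.0027 0.0684]
```

Request:
play_rows --moves '[[[0, 0, 0, 0]]]'

```text
time_s: 17.8
eef_pos: [0.4797, 0.0027, 0.0684]
ee_rot: [-0.001, 0.661, 0.75, -0.001]
force: [-4.9, -4.7, 4.3]
opening: 0.0089
finger_force: 59.7
```

```bash
python3 m.py
```

```text
t 17.80 turned 66.6 F [-4.9 -4.7  4.3] M [-0.576  0.579  0.075] [0.4797 0.0027 0.0684]
```

Request:
play_rows --moves '[[[0, 0, 0, 0.006]]]'

```text
time_s: 17.92
eef_pos: [0.4797, 0.0027, 0.0684]
ee_rot: [-0.001, 0.663, 0.748, -0.001]
force: [-4.4, -3.2, 3.7]
opening: 0.0087
finger_force: 59.7
```

```bash
python3 m.py
```

```text
t 17.93 turned 66.9 F [-4.4 -3.2  3.7] M [-0.656  0.575  0.279] [0.4797 0.0027 0.0684]
```

The moving torque is about 0.28–0.32 N·m, which matches roughly 15 N on the tray. I'll release with a small opening, then rise straight up.

Request:
play_rows --claw 0.5 --moves '[[[0, 0, 0, 0], [0, 0, 0, 0], [0, 0, 0, 0], [0, 0, 0, 0]]]'

```text
time_s: 18.42
eef_pos: [0.4805, 0.0029, 0.0686]
ee_rot: [0.0, 0.663, 0.748, 0.0]
force: [-1.0, 0.1, 0.3]
opening: 0.0214
finger_force: 0.0
```

```bash
python3 m.py; python3 -c "
from h import *
print(readout.state()['opening'])
im=imaging.camera('wrist')[:,:,::-1].copy();cv2.imwrite('pics/w5.png',im[100:,160:520])"
```

```text
t 18.43 turned 67.0 F [-1.   0.1  0.3] M [-0.013  0.026  0.046] [0.4805 0.0029 0.0686]
0.021408148912565553
```

View pics/w5.png

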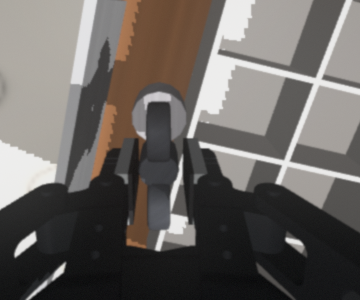

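The wings (column ~158) are free between the open pads, and the panel is clear to the left. I'll rise and move away.

Request:
play_rows --moves '[[[0, 0, -0.1, 0], [0, 0, -0.15, 0], [0, 0, -0.25, 0], [0, 0, -0.3, 0], [0, 0, -0.3, 0], [0.2, 0, -0.1, 0], [0.3, 0, 0, 0], [0.3, 0, 0, 0], [0.3, 0, 0, 0], [0.3, 0, 0, 0], [0.3, 0, 0, 0], [0, 0, 0, 0]]]'

```text
time_s: 19.98
eef_pos: [0.4556, 0.207, 0.2133]
ee_rot: [0.0, 0.662, 0.749, 0.0]
force: [-0.4, -0.5, 0.8]
opening: 0.0214
finger_force: 0.0
```

```bash
python3 m.py; python3 -c "
from h import *
im=imaging.camera('top')[:,:,::-1].copy();cv2.imwrite('pics/top6.png',cv2.resize(im[145:245,225:355],None,fx=6,fy=6,interpolation=cv2.INTER_CUBIC))
"
```

```text
t 19.98 turned 66.8 F [-0.4 -0.5  0.8] M [-0.012 -0.071  0.023] [0.4556 0.207  0.2133]
```

View pics/top6.png

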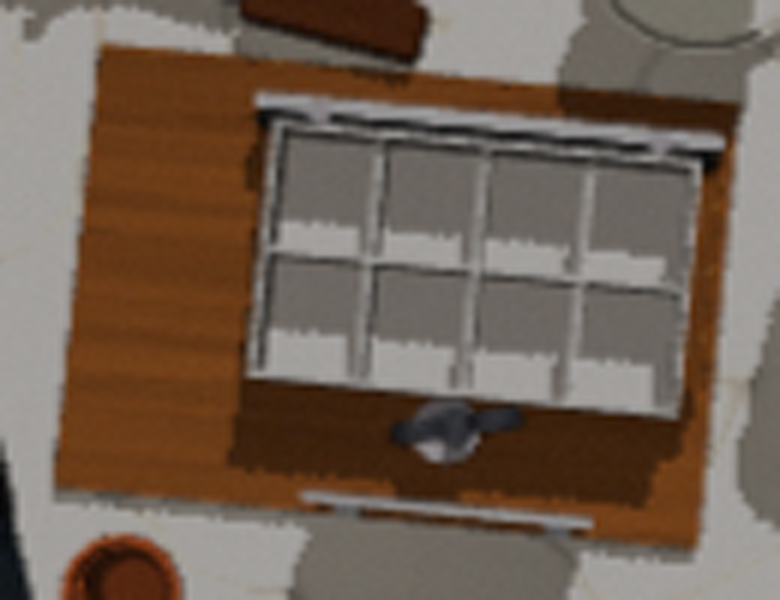

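The tray is home (−y corners at crop (700,162) and (678,415)) and seated against the rail. The wings are turned, the panel is unmoved, and nothing else was disturbed.

```bash
python3 -c "
from cell import job
print(job.sign_off())"
```

```text
the job is handed in; nothing more can be done
None
```

The white tray is home against the end stop and clamped to the rail by the knob at about 15 N (estimated from the turning torque). I let go, moved the arm clear and handed the job in at about 20 s.

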